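# Start up the vase-polishing wheel from its bench console

## Robot

A 6-joint arm with a two-finger parallel gripper is mounted at the origin on the work surface. World frame = base frame: x ahead of the robot, y to its left, z up, the work surface at z = 0. Lengths are in m, angles in rad, forces in N, time in s.
With the tool pointing down it reaches from about 0.325 to 1 m from the base axis. Payload 5.1 kg.
Tool frame: the origin (TCP) lies between the finger pads; the fingertips stand 8 mm ahead of it and the grasp point (between the pads) lies 11 mm behind it; z points along the fingers, y is the line along which they close (so a half turn about z gives the same grasp; the last joint's range is limited). The gripper opens to 85 mm and grips with 20 to 120 N. Pads are 22 mm wide; open, the fingers measure 114 mm over their backs; the gripper's body (76 mm by 85 mm) begins 54 mm behind the grasp point. The pads swing forward as they close: fully open they stand 13 mm farther back than shut.
Start: joints at [1.245, 0.124, 1.65, -0, 1.367, -0.083], TCP at [0.156, 0.631, 0.239] pointing down, gripper open.
Joint ranges: [-2.61, 2.61], [-1.02, 2.33], [0.03, 2.71], [-1.35, 4.49], [0.32, 2.68], [-2.91, 2.91]. Speed limits (rad/s): [2.57, 2.57, 3.14, 3.14, 3.14, 3.14].

## Interface

Orientations are given as a unit quaternion [w, x, y, z].
In Python, from cell import read_state, camera, camera_model, sign_off, cut_out gives the robot as it stands.
- The arm moves only by the tool send_rows, never from a script. Its argument "series" is one flat list of numbers, 7 for each row, row after row: the shift along the world's x, y, z in mm, then the turn, a rotation vector about the world's x, y, z in degrees, then the finger opening in mm, from 0 to 85.4. A call has 1 to 20 rows; each row shifts and turns the commanded pose from where the row before left it; what a row does not reach is not made up. A row lasts 1/10 s, in which the tool goes at most 50 mm and 8.59 degrees, less where a joint would pass 70% of its speed; a pose out of reach is approached as far as the arm can. A call with a gripper value outside its range is refused whole. The fingers move at their own pace and stop on an object; "grip_force" is the grip in N (left out, the last holds). Time passes only in rows, so rows that do not move let the fingers close. It gives the time, the measured TCP pose, the force, the opening and the grip force at its end, in the units of the state.
- read_state(): the state, without advancing time (a new reading comes with each control period).
- camera(name): name is "scene" or "top" or "wrist"; returns (picture, depth): 420x560x3 uint8, red, green, blue; 420x560 float32, m along the optical axis (not along the pixel's ray), 0 where there is no reading.
- camera_model(name): a dict with "fov_y" (degrees; the focal length in pixels is half the picture's height over the tangent of half this angle, whatever the lens; pixels are square), "cx", "cy" (the principal point, pixels), "R" (3x3) and "t" (3): a world point X has camera coordinates R X + t; the wrist camera has in their place "T_tool_cam" (4x4, takes a point from camera to tool coordinates, whose origin is the TCP and whose axes are the flange's). Camera axes: x right, y down, z forward; pixel columns grow to the right and rows downward; lengths in m; the calibration is good to about 2 mm. A picture is of the moment at which its call begins: read the wrist's pose just before it. camera_model takes no time and is no camera call.
- sign_off(): hands the job in; it is judged then, once.
Trained networks look in the newest picture that a camera, given by its name, has taken for a name from the list of things; names that differ only in an ending like _2 or _b are one class to them, and where a whole thing is asked for, a point or a joint stands for the part that bears it (a point fixed in the world has none). Each returns a list of dicts, best first, with "confidence" (0 to 1); they miss things now and then, are a little off and sometimes report something else, mostly with a low value. They report only what shows in the picture. A call takes as long as a camera call.
- cut_out(camera, name): "mask" (420x560 bool, what is visible of it) and "bbox" ([left, top, width, height] in pixels, round what is visible of it).
The state is a dict: "time_s": time; "joint_positions": joint angles; "dq": joint speeds; "joint_efforts": joint torques, N m; "position": TCP position; "orientation": TCP orientation; "contact_force": force on the tool from outside, world axes, zero at the start; "moment": the same for the moment, N m; "width": finger opening in m; "gripper_force": force on a finger pad.
Only numpy, scipy, OpenCV 4.12 (cv2) and the standard library are available. Lean on these libraries where they do the work, as an engineer would, in place of code of your own. Each camera call takes 0.05 s, during which the arm holds its last target. There are 200 camera calls.

## Task

Start up the polishing wheel by pressing its console controls with the fingertips, in this order: tip the light grey rocker fully over onto its white-barred end so that it stays on, push the square blue plunger fully in so that it stays in, then press the round green start button fully down for a moment and let it spring back. Do not press the red stop mushroom at all, nor blue or green before its turn. Only press: the vases, bottle, pots and brush are not to be picked up, shifted or knocked.

Things in the scene. Friction and masses are not known exactly. Their poses are not given: they have to be found in the camera images.
- console: Flat grey control console bolted to the bench, 180 (x) by 330 (y) by 50 mm high; origin at the centre of its underside, z up. Four black square-edged bezels (84 by 62 mm) stand in a row on its top, 78 mm apart along its y axis and centred about 30 mm to its -x side; which control sits in which place changes. All controls share the console's yaw.
- rocker (a joint): Rocker angle in rad: 0 to 0.05 off, 0.40 fully on (stop), above 0.32 counts as on. Light grey paddle 72 (console x) by 42 by 8 mm, pivoted at mid-length 71 mm above the bench. Off: its console +x end, with a white bar, stands up; pressing that end down grows the angle. It stays where left; friction only, 1.5 to 4 N near the white end.
- rocker_on_end (a point): Point on the rocker's upper face on its centreline, 24 mm from the pivot towards the white-barred end, at the bar: press here, straight down. About 80 mm above the bench when off; it sinks about 9 mm as the rocker goes over to on, about 70 mm above the bench then. The point moves with the rocker.
- latch (a joint): Travel of the blue plunger in m: 0 out, 0.008 fully in (stop); above 0.0065 counts as in. Friction only, about 4 N to push, it stays where it is left and does not come back.
- latch_top (a point): Centre of the top face of the square blue plunger, 32 by 32 mm; 76 mm above the bench when out, 68 mm when in. Moves with the plunger.
- start (a joint): Travel of the green start button in m: 0 up, 0.006 fully down (stop); above 0.0045 counts as pressed. A spring brings it back; 1.5 N to begin, 5 N fully down.
- start_top (a point): Centre of the top face of the round green start button, 32 mm across; 76 mm above the bench when up. Moves with the button.
- stop (a joint): Travel of the red stop mushroom in m: 0 up, 0.006 down; spring like the start button. To be left unpressed.
- stop_top (a point): Centre of the top of the red stop mushroom, 38 mm across, 80 mm above the bench.
- tall_vase: Bare copper vase, 210 mm high, 100 mm across, loose on the bench; origin at the centre of its foot. Bystander at the far left (+y) of the console.
- blue_vase: Blue enamelled vase with copper lip, 192 mm high, 96 mm across, loose; origin at the centre of its foot. Bystander at the far right (-y) of the console.
- round_vase: Squat copper vase, 100 mm high, 100 mm across, loose; origin at the centre of its foot. Bystander at the console's +y end.
- water_bottle: Clear water bottle with blue cap, 130 mm high, 60 mm across, loose; origin at the centre of its underside. Bystander at the console's -y end.
- white_pot: Small white enamel pot with blue fill, 30 mm high, 42 mm across, loose on the console's top along its +x edge; origin at the centre of its underside. Bystander.
- amber_pot: Small white enamel pot with orange fill, 30 mm high, 42 mm across, loose on the console's top along its +x edge; origin at the centre of its underside. Bystander.
- brush: Brush 160 mm long lying loose on the bench on the robot's side of the console; origin at the centre of its underside. Bystander.

How it is judged:
By the outcome, as a careful person would: the job done as asked, in the order asked, and still so for the second after the job is handed in, with the robot touching nothing.
It also fails if it takes over 43 s, if anything falls off the work surface, if the arm or the gripper's body presses on something with over 40 N, if the wrist force passes 120 N, or if a joint passes its speed limit or range.

## Working session

There is one attempt and no reset: what is moved stays moved. The work goes in short steps, Python scripts to look and compute and a tool call to move; the robot and the scene stay as the last step left them, time stands still between calls to the robot, and variables do not carry over. Pictures are saved under pics/ and viewed, at most 10 in all, crops included, and the job is handed in when it is done.

Besides the shell and the picture viewer there is one more tool, called after "Call:" by a JSON object that holds its "op" and its "data". send_rows: Moves the arm, as the interface text tells. Its arguments: {"type":"object","properties":{"series":{"type":"array"},"grip_force":{"type":"number"}},"required":["series"]}

```bash
mkdir -p pics; cat > h.py <<'E'
import numpy as np, cv2
from cell import *
def world(cam,depth,mask):
    m=camera_model(cam); f=210/np.tan(np.radians(m["fov_y"])/2)
    v,u=np.nonzero(mask&(depth>0)); z=depth[v,u]
    P=np.c_[(u-m["cx"])/f*z,(v-m["cy"])/f*z,z]
    return (P-np.array(m["t"]))@np.array(m["R"])
E
python3 - <<'E'
from h import *
for c in("top","scene"):
    p,d=camera(c); cv2.imwrite(f"pics/{c}.png",p[:,:,::-1])
    for n in("console","rocker","latch","start","stop","white_pot","amber_pot","round_vase","water_bottle","tall_vase","blue_vase","brush"):
        for r in cut_out(c,n)[:2]:
            W=world(c,d,r["mask"])
            if len(W)<5: continue
            print(c,n,round(r["confidence"],2),r["bbox"],len(W),np.median(W,0).round(4),np.percentile(W,[2,98],axis=0).round(3).tolist())
print(read_state()["time_s"])
E
```

```text
top console 0.65 [224.3, 187.9, 125.2, 76.6] 4280 [ 0.5465 -0.024   0.0499] [[0.424, -0.183, 0.042], [0.609, 0.136, 0.057]]
top console 0.56 [308.6, 193.6, 11.1, 17.7] 166 [ 0.5747 -0.0965  0.0804] [[0.557, -0.113, 0.074], [0.593, -0.078, 0.086]]
top rocker 0.79 [319.8, 225.2, 19.4, 27.8] 424 [ 0.481  -0.1367  0.0743] [[0.447, -0.158, 0.061], [0.513, -0.116, 0.084]]
top latch 0.63 [235.8, 227.0, 11.4, 12.2] 146 [0.4956 0.0954 0.0754] [[0.481, 0.08, 0.063], [0.511, 0.112, 0.081]]
top start 0.66 [359.0, 230.6, 28.9, 22.9] 458 [ 0.4623 -0.2497  0.0914] [[0.439, -0.282, 0.021], [0.493, -0.228, 0.133]]
top start 0.42 [261.2, 228.0, 17.1, 11.9] 104 [0.4898 0.0179 0.0753] [[0.476, 0.004, 0.068], [0.504, 0.034, 0.081]]
top stop 0.5 [295.3, 226.1, 13.4, 15.1] 138 [ 0.4851 -0.0599  0.0796] [[0.469, -0.076, 0.072], [0.501, -0.044, 0.086]]
top white_pot 0.57 [239.3, 187.5, 13.7, 18.0] 183 [0.5895 0.0865 0.0801] [[0.571, 0.07, 0.069], [0.608, 0.105, 0.086]]
top amber_pot 0.66 [305.8, 189.2, 13.5, 19.7] 206 [ 0.5776 -0.0994  0.0796] [[0.558, -0.12, -0.001], [0.613, -0.078, 0.086]]
top round_vase 0
[... 1881 characters left out ...]
.4] 965 [ 0.4853 -0.2469  0.0757] [[0.456, -0.276, 0.005], [0.499, -0.226, 0.132]]
scene tall_vase 0.71 [261.4, 178.8, 15.0, 15.0] 139 [ 0.4893 -0.0579  0.0802] [[0.47, -0.073, 0.076], [0.503, -0.043, 0.084]]
scene tall_vase 0.61 [466.7, 196.5, 60.0, 81.2] 3329 [0.5405 0.4407 0.1442] [[0.49, 0.403, 0.004], [0.564, 0.486, 0.213]]
scene blue_vase 0.88 [93.6, 114.8, 44.3, 73.8] 2315 [ 0.5271 -0.4159  0.1293] [[0.479, -0.463, 0.005], [0.552, -0.386, 0.195]]
scene brush 0.89 [260.4, 160.5, 60.7, 28.6] 677 [ 0.3777 -0.0193  0.0183] [[0.343, -0.108, -0.0], [0.406, 0.043, 0.024]]
scene brush 0.63 [291.3, 190.7, 14.2, 14.5] 155 [0.4973 0.0205 0.0757] [[0.476, 0.005, 0.062], [0.508, 0.034, 0.081]]
1.3
```

View pics/top.png

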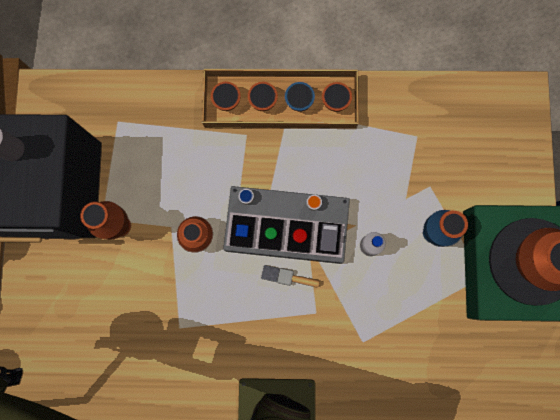

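View pics/scene.png

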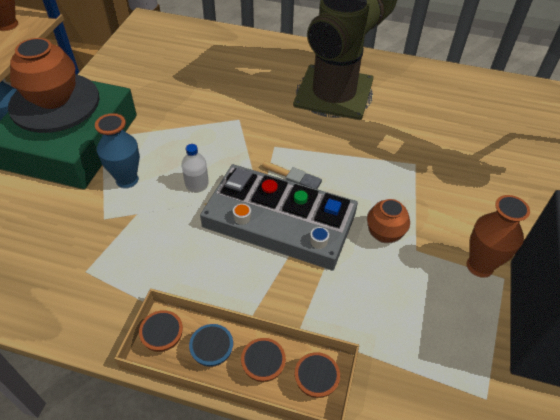

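```bash
python3 -c "
from h import *
s=read_state();print(s['time_s'],s['position'],s['orientation'],s['width']);print(camera_model('wrist'))
from scipy.spatial.transform import Rotation as R
print(R.from_quat(s['orientation'],scalar_first=True).as_matrix().round(3))"
```

```text
1.3 [0.15631649 0.63093346 0.23934779] [5.48451156e-06 1.21110365e-01 9.92639048e-01 2.23838909e-05] 0.08552946322266158
{'fov_y': 58.13878989601029, 'cx': 274.481170542043, 'cy': 207.4451695165528, 'T_tool_cam': array([[ 2.91976798e-04, -9.47237940e-01, -3.20531121e-01,
         8.30666408e-02],
       [ 9.99999605e-01,  5.45660086e-04, -7.01626889e-04,
        -9.04843808e-06],
       [ 8.39508648e-04, -3.20530789e-01,  9.47237725e-01,
        -1.34866713e-01],
       [ 0.00000000e+00,  0.00000000e+00,  0.00000000e+00,
         1.00000000e+00]])}
[[-0.971  0.24   0.   ]
 [ 0.24   0.971  0.   ]
 [-0.     0.    -1.   ]]
```

The top picture shows the blue plunger at (241,231), green button at (270,233), red mushroom at (300,236) and rocker at (329,239). The pots sit at the far edge, at (246,196) and (314,202). The scene picture agrees with this, so the detection of green at the bottle was wrong. Next I move above the console with the fingers closing and check from near.

Call:
{"op": "send_rows", "data": {"series": [20,-40,4,0,0,0.7,0,21,-44,4,0,0,0.7,0,21,-44,4,0,0,0.7,0,21,-44,4,0,0,0.7,0,21,-44,0,0,0,0.7,0,21,-44,0,0,0,0.7,0,21,-44,0,0,0,0.7,0,21,-44,0,0,0,0.7,0,21,-44,0,0,0,0.7,0,21,-44,0,0,0,0.7,0,21,-44,0,0,0,0.7,0,21,-44,0,0,0,0.7,0,21,-44,0,0,0,0.7,0,21,-44,0,0,0,0.7,0,17,-38,0,0,0,0.2,0,0,0,0,0,0,0,0,0,0,0,0,0,0,0], "grip_force": 30}}

```text
time_s: 3.0
position: [0.4663, -0.0198, 0.2552]
orientation: [-0.0, 0.035, 0.999, 0.0]
contact_force: [0.2, 0.7, -0.4]
width: 0.0003
gripper_force: 0.0
```

```bash
cat >> h.py <<'E'
from scipy.spatial.transform import Rotation as Ro
def wworld(s,depth,mask):
    m=camera_model("wrist"); f=210/np.tan(np.radians(m["fov_y"])/2)
    v,u=np.nonzero(mask&(depth>0)); z=depth[v,u]
    P=np.c_[(u-m["cx"])/f*z,(v-m["cy"])/f*z,z]; T=np.array(m["T_tool_cam"])
    P=P@T[:3,:3].T+T[:3,3]
    return Ro.from_quat(s["orientation"],scalar_first=True).apply(P)+s["position"]
E
python3 - <<'E'
from h import *
s=read_state(); print(s["time_s"],s["position"],s["orientation"],s["width"],s["contact_force"])
p,d=camera("wrist"); cv2.imwrite("pics/w1.png",p[:,:,::-1])
for n in("rocker","latch","start","stop","console"):
    for r in cut_out("wrist",n)[:2]:
        W=wworld(s,d,r["mask"])
        if len(W)<5: continue
        zt=np.percentile(W[:,2],90); T=W[abs(W[:,2]-np.median(W[:,2]))<(.003 if n!="rocker" else .02)]
        box=cv2.minAreaRect((T[:,:2]*1000).astype(np.float32))
        print(n,round(r["confidence"],2),r["bbox"],np.median(T,0).round(4),"rect mm",np.round(box[0],1),np.round(box[1],1),round(box[2],1),np.percentile(T,[2,98],axis=0).round(3).tolist())
E
```

```text
3.0 [ 0.46633276 -0.01978112  0.25522269] [-2.89523652e-04  3.52465407e-02  9.99378577e-01  2.37829168e-04] 0.00028618522499625996 [ 0.16229721  0.71900985 -0.41018162]
rocker 0.87 [121.0, 167.3, 47.2, 77.3] [ 0.479  -0.1346  0.0751] rect mm [ 480.6 -135.5] [42.4 70.8] 84.4 [[0.446, -0.155, 0.069], [0.513, -0.114, 0.081]]
latch 0.71 [0.0, 155.1, 82.4, 80.9] [ 0.457  -0.2303  0.0689] rect mm [ 462.1 -237.6] [57.8 23.8] 15.9 [[0.438, -0.251, 0.066], [0.49, -0.226, 0.072]]
latch 0.66 [386.8, 186.6, 39.9, 36.9] [0.496  0.0969 0.0758] rect mm [497.2  97.3] [31.9 32.3] 83.7 [[0.482, 0.082, 0.073], [0.512, 0.112, 0.077]]
start 0.56 [304.9, 186.1, 35.1, 36.9] [0.4898 0.0197 0.0761] rect mm [490.4  19.7] [30.4 30.5] 63.0 [[0.476, 0.006, 0.074], [0.504, 0.033, 0.078]]
stop 0.92 [212.8, 186.0, 45.2, 38.0] [ 0.4837 -0.0573  0.0802] rect mm [484.2 -57.8] [36.  36.3] 84.2 [[0.468, -0.074, 0.078], [0.5, -0.041, 0.082]]
console 0.63 [96.6, 125.4, 367.1, 185.3] [ 0.5368 -0.0208  0.0505] rect mm [519.5 -21.9] [328.9 179.4] 84.7 [[0.424, -0.182, 0.049], [0.607, 0.139, 0.052]]
```

View pics/w1.png

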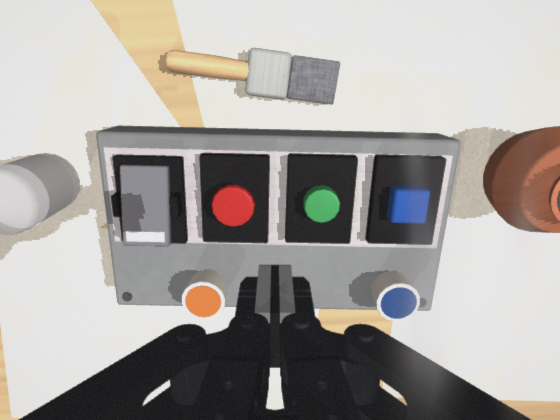

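The wrist view shows rocker (145,205) with its white bar at (145,237), the +x end. Red is at (233,205), green at (321,204) and blue at (408,204). Next I go above the bar.

Call:
{"op": "send_rows", "data": {"series": [10,-30,-5,0,0,-0.7,0,10,-30,-10,0,0,-0.7,0,10,-30,-10,0,0,0,0,11,-28,-15,0,0,0,0,0,0,-30,0,0,0,0,0,0,-35,0,0,0,0,0,0,-30,0,0,0,0,0,0,-20,0,0,0,0,0,0,0,0,0,0,0,0,0,0,0,0,0,0]}}

```text
time_s: 4.3
position: [0.5075, -0.1366, 0.1007]
orientation: [0.0, 0.046, 0.999, -0.0]
contact_force: [-0.6, 1.4, 0.4]
width: -0.0003
gripper_force: 0.0
```

```bash
python3 - <<'E'
from h import *
s=read_state(); print(s["time_s"],s["position"])
p,d=camera("wrist"); cv2.imwrite("pics/w2.png",p[:,:,::-1])
E
```

```text
4.3 [ 0.50751843 -0.13655877  0.10073866]
```

View pics/w2.png

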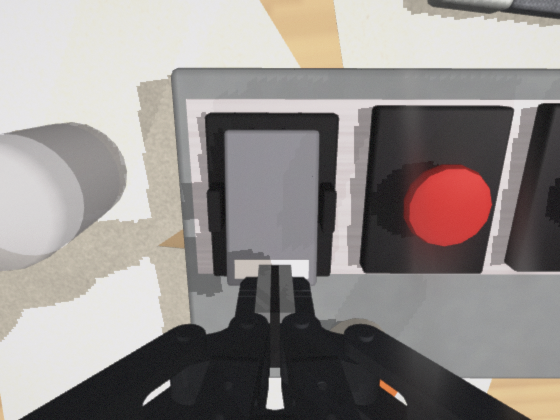

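The fingertips hang over the white bar at (272,270), centred on the paddle. I press down from here.

Call:
{"op": "send_rows", "data": {"series": [0,0,-5,0,0,0,0,0,0,-5,0,0,0,0,0,0,-3,0,0,0,0,0,0,-3,0,0,0,0,0,0,-2,0,0,0,0,0,0,-2,0,0,0,0,0,0,0,0,0,0,0]}}

```text
time_s: 5.05
position: [0.5077, -0.1373, 0.0805]
orientation: [0.001, 0.046, 0.999, -0.0]
contact_force: [1.7, -0.4, 2.0]
width: -0.0001
gripper_force: 0.8
```

Call:
{"op": "send_rows", "data": {"series": [0,0,-1,0,0,0,0,0,0,-1,0,0,0,0,0,0,0,0,0,0,0]}}

```text
time_s: 5.35
position: [0.5078, -0.1373, 0.0791]
orientation: [0.001, 0.046, 0.999, -0.0]
contact_force: [0.5, -0.2, 4.5]
width: 0.0001
gripper_force: 2.6
```

Call:
{"op": "send_rows", "data": {"series": [0,0,-1,0,0,0,0,0,0,-1,0,0,0,0,0,0,0,0,0,0,0]}}

```text
time_s: 5.65
position: [0.508, -0.1373, 0.0788]
orientation: [0.0, 0.046, 0.999, -0.0]
contact_force: [-3.3, 1.9, 15.0]
width: 0.0001
gripper_force: 6.8
```

Call:
{"op": "send_rows", "data": {"series": [0,0,10,0,0,0,0,0,0,30,0,0,0,0,0,0,20,0,0,0,0,0,0,0,0,0,0,0]}}

```text
time_s: 6.05
position: [0.5087, -0.1377, 0.1392]
orientation: [0.002, 0.046, 0.999, -0.001]
contact_force: [0.6, 0.8, 0.2]
width: 0.0001
gripper_force: 0.0
```

```bash
cat >> h.py <<'E'
def slope():
    s=read_state(); print(s["time_s"],s["position"],s["contact_force"].round(1))
    p,d=camera("wrist"); r=cut_out("wrist","rocker")[0]
    W=wworld(s,d,cv2.erode(r["mask"].astype(np.uint8),np.ones((7,7)))>0)
    W=W[abs(W[:,2]-.072)<.02]; c=W.mean(0)
    k=np.linalg.lstsq(np.c_[W[:,:2]-c[:2],np.ones(len(W))],W[:,2],rcond=None)[0]
    print(r["confidence"],r["bbox"],c,"slope",k[:2]); return p
E
python3 - <<'E'
from h import *
p=slope(); cv2.imwrite("pics/w3.png",p[:,:,::-1])
E
```

```text
6.05 [ 0.50866603 -0.13768588  0.13918883] [0.6 0.8 0.2]
0.57 [235.7, 120.1, 79.8, 120.1] [ 0.47713359 -0.13515555  0.07618703] slope [-0.1961642   0.01681776]
```

View pics/w3.png

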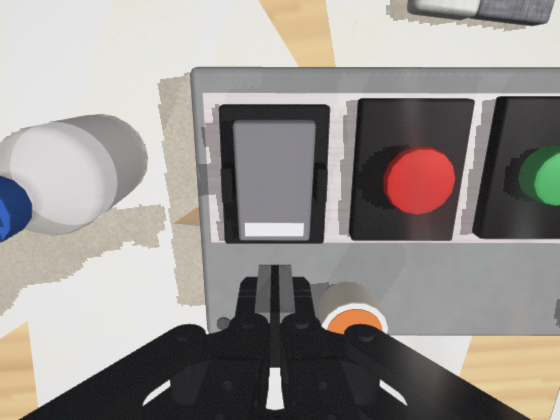

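The picture shows the rocker's white bar end (273,230) lowered, and the measured slope went to about -0.197. It is fully on, so I go to blue.

Call:
{"op": "send_rows", "data": {"series": [-1,30,0,0,0,0,0,-2,40,0,0,0,0,0,-2,40,0,0,0,0,0,-2,40,0,0,0,0,0,-2,40,0,0,0,0,0,-2,30,0,0,0,0,0,0,15,0,0,0,0,0,0,0,-20,0,0,0,0,0,0,-20,0,0,0,0,0,0,-5,0,0,0,0,0,0,0,0,0,0,0]}}

```text
time_s: 7.25
position: [0.4949, 0.0973, 0.0894]
orientation: [-0.002, 0.047, 0.999, -0.0]
contact_force: [-0.4, -0.2, -0.6]
width: -0.0006
gripper_force: 0.0
```

```bash
python3 - <<'E'
from h import *
s=read_state(); print(s["time_s"],s["position"])
p,d=camera("wrist"); cv2.imwrite("pics/w4.png",p[:,:,::-1])
E
```

```text
7.25 [0.49493807 0.09734925 0.08938256]
```

View pics/w4.png

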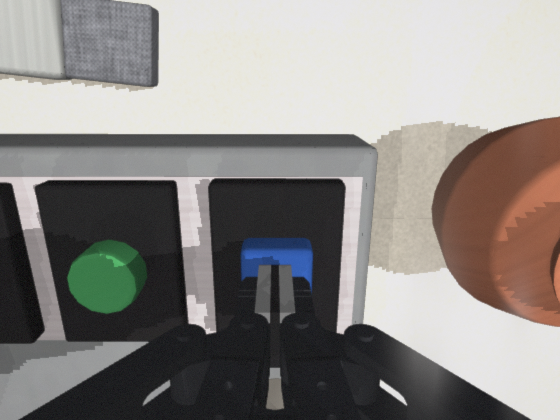

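The fingertips are centred over the blue plunger at (276,262). I press.

Call:
{"op": "send_rows", "data": {"series": [1,0,-4,0,0,0,0,0,0,-3,0,0,0,0,0,0,-3,0,0,0,0,0,0,-2,0,0,0,0,0,0,-2,0,0,0,0,0,0,0,0,0,0,0]}}

```text
time_s: 7.9
position: [0.4979, 0.0978, 0.0776]
orientation: [0.001, 0.046, 0.999, -0.0]
contact_force: [1.6, -0.5, 1.5]
width: 0.0003
gripper_force: 1.1
```

Call:
{"op": "send_rows", "data": {"series": [0,0,-1,0,0,0,0,0,0,-1,0,0,0,0,0,0,0,0,0,0,0]}}

```text
time_s: 8.2
position: [0.4979, 0.0979, 0.0759]
orientation: [0.001, 0.046, 0.999, -0.0]
contact_force: [0.0, -0.4, 6.3]
width: -0.0002
gripper_force: 2.5
```

Call:
{"op": "send_rows", "data": {"series": [0,0,-1,0,0,0,0,0,0,-1,0,0,0,0,0,0,0,0,0,0,0]}}

```text
time_s: 8.5
position: [0.498, 0.0979, 0.0757]
orientation: [0.0, 0.046, 0.999, -0.0]
contact_force: [-4.4, -2.5, 16.3]
width: -0.0002
gripper_force: 7.9
```

Blue is on its stop. I lift, move over green, and check blue from there.

Call:
{"op": "send_rows", "data": {"series": [0,0,10,0,0,0,0,0,0,30,0,0,0,0,-1,-10,15,0,0,0,0,-3,-30,0,0,0,0,0,-3,-30,0,0,0,0,0,0,-8,0,0,0,0,0,0,0,0,0,0,0,0]}}

```text
time_s: 9.2
position: [0.4899, 0.019, 0.128]
orientation: [-0.0, 0.048, 0.999, 0.0]
contact_force: [0.1, -0.0, 0.1]
width: -0.0002
gripper_force: 0.0
```

```bash
python3 - <<'E'
from h import *
s=read_state(); print(s["time_s"],s["position"])
p,d=camera("wrist"); cv2.imwrite("pics/w5.png",p[:,:,::-1])
for n in("latch","start","stop"):
    for r in cut_out("wrist",n)[:2]:
        W=wworld(s,d,r["mask"]); print(n,round(r["confidence"],2),r["bbox"],np.median(W,0).round(4))
E
```

```text
9.2 [0.48991321 0.01897898 0.12796417]
latch 0.76 [382.8, 204.5, 61.4, 57.3] [0.4952 0.0967 0.068 ]
start 0.74 [247.2, 208.6, 57.6, 56.4] [0.4874 0.0204 0.0761]
stop 0.91 [97.5, 214.8, 72.1, 62.5] [ 0.4824 -0.0559  0.0802]
```

View pics/w5.png

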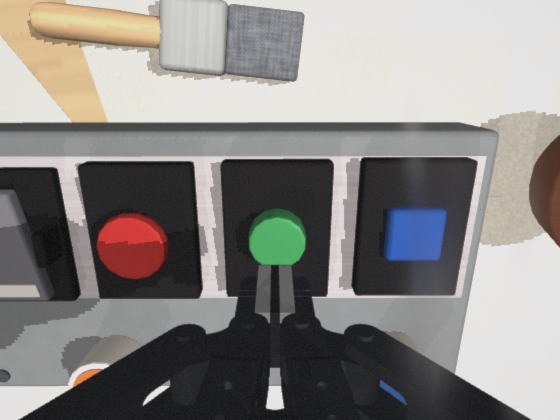

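Blue, at (414,233), now sits at 68 mm, so it is in. Green, at (277,236), is under the fingers and still up. I press green.

Call:
{"op": "send_rows", "data": {"series": [0,1,-20,0,0,0,0,0,0,-18,0,0,0,0,0,0,-4,0,0,0,0,0,0,-3,0,0,0,0,0,0,-3,0,0,0,0,0,0,-2,0,0,0,0,0,0,-1,0,0,0,0,0,0,0,0,0,0,0]}}

```text
time_s: 10.2
position: [0.4908, 0.0212, 0.0781]
orientation: [0.001, 0.046, 0.999, 0.0]
contact_force: [-2.1, 1.9, 4.5]
width: -0.0002
gripper_force: 2.4
```

Call:
{"op": "send_rows", "data": {"series": [0,0,-1,0,0,0,0,0,0,-1,0,0,0,0,0,0,0,0,0,0,0]}}

```text
time_s: 10.5
position: [0.4909, 0.0212, 0.0778]
orientation: [0.0, 0.046, 0.999, 0.0]
contact_force: [-9.0, 3.1, 16.2]
width: -0.0002
gripper_force: 8.1
```

Green is on its stop. I release, rise clear and check everything.

Call:
{"op": "send_rows", "data": {"series": [0,0,10,0,0,0,0,0,0,30,0,0,0,0,-3,-10,40,0,0,0,0,-5,-15,45,0,0,0,0,-5,-15,45,0,0,0,0,-5,0,5,0,0,0,0,0,0,0,0,0,0,0,0,0,0,0,0,0,0]}}

```text
time_s: 11.3
position: [0.4718, -0.0191, 0.2488]
orientation: [-0.001, 0.046, 0.999, -0.0]
contact_force: [-0.3, 0.8, -0.8]
width: 0.0
gripper_force: 0.0
```

```bash
python3 - <<'E'
from h import *
p=slope(); cv2.imwrite("pics/w6.png",p[:,:,::-1])
s=read_state(); p,d=camera("wrist")
for n in("latch","start","stop","white_pot","amber_pot"):
    for r in cut_out("wrist",n)[:2]:
        W=wworld(s,d,r["mask"]); print(n,round(r["confidence"],2),r["bbox"],np.median(W,0).round(4))
E
```

```text
11.3 [ 0.47175918 -0.01907926  0.24883684] [-0.3  0.8 -0.8]
0.58 [183.1, 268.1, 43.7, 51.1] [ 0.57024589 -0.0925323   0.07933872] slope [ 0.19453709 -0.09587736]
latch 0.75 [390.6, 178.6, 37.0, 38.4] [0.4953 0.0964 0.068 ]
latch 0.67 [302.3, 182.3, 37.1, 36.9] [0.4885 0.0195 0.076 ]
start 0.97 [301.5, 181.7, 39.6, 38.8] [0.4887 0.0195 0.076 ]
start 0.75 [90.9, 125.2, 373.7, 183.1] [ 0.5313 -0.0195  0.0504]
white_pot 0.81 [376.4, 268.5, 46.8, 49.3] [0.5844 0.0858 0.0804]
amber_pot 0.59 [182.9, 269.8, 43.0, 54.5] [ 0.5701 -0.093   0.0805]
```

View pics/w6.png

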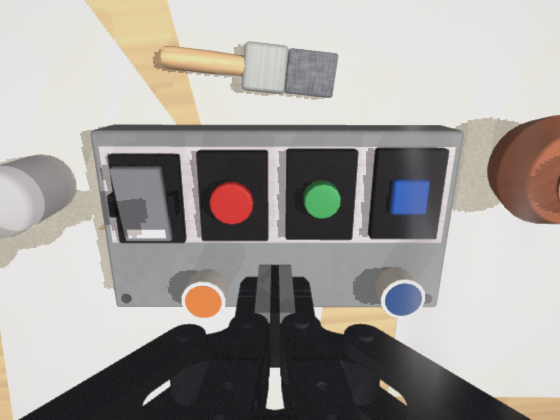

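The rocker (145,205) is still tipped onto its bar; that last slope reading was taken on the amber pot by mistake. Blue is in at 68 mm, green is back up at 76 mm, and the pots look unmoved. I hand the job in.

```bash
python3 -c "
from cell import *
print(sign_off())"
```

```text
the job is handed in; nothing more can be done
None
```

The job is handed in: I tipped the rocker fully on, pushed blue fully in, and pressed green to its stop and let it spring back, in that order, without touching the red stop or anything else, at about 11 s on the clock.

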